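# Gauge a book's thickness at the covering table

### The job

Stand the red book in the blue thickness gauge, spine first and flat along the straight fence, and slide it towards the narrow end until it lightly wedges between the fence and the slanting rail. Then, with the book left standing wedged there and let go, slide the orange stop up until its steel finger just touches the book's spine, so that it marks the reading. Be gentle: do not jam the book or knock it loose again, and leave the other things on the table where they are.

Things in the scene. Friction and masses are not known exactly. Their poses are not given: they have to be found in the camera images.
- book_center (a point): Centre (half-way up) of the red book, which stands upright on its lower edge: 120 mm long (x), about 28 mm thick (y; the exact thickness is what the gauge is for), 110 mm tall (z), 0.36 to 0.59 kg, rigid. The yellow spine is its +x end, 60 mm from the centre; the cream page block shows at the -x end and on top.
- nose_fence (a point): Point on the book's upright spine corner that is to run along the straight fence (+x end, -y side), 20 mm above the book's foot.
- nose_taper (a point): Point on the book's other upright spine corner, the one that meets the slanting rail (+x end, +y side), 20 mm above the book's foot.
- gauge: Fixed thickness gauge. Origin on the table; x runs along the slot from wide mouth to narrow end (roughly to the robot's right), z up. Birch base plate 12 mm thick, x = -190 to +150 mm, y = -80 to +80 mm. Carries the straight fence, the slanting rail and the stop; the book is to stand on the plate between fence and rail.
- taper_rail: Fixed slanting blue rail, 300 mm long, top 57 mm above the table. Origin inside it at mid-length, at the plate's top; the slot face is 3 to 8 mm to its -y side; x along it to the narrow end. Slot narrows 1 mm per 8 mm. The rail's set differs by a few mm: slot 49-55 mm wide at the mouth, 31-37 at gauge x = 0, 12-18 at the end; the book's spine wedges at about gauge x = 15 to 75 mm.
- stop (a joint): Position (m) of the sliding stop along the gauge: 0 = at the narrow end, grows as it is slid towards the mouth (gauge -x), at most 0.17. It drags with about 1 N and stays where it is left.
- stop_grip (a point): Centre of the stop's orange upright, to push or pinch: 20 mm (gauge x) by 24 mm (gauge y), from 50 to 113 mm above the table; this point is 95 mm above the table at gauge y = -52 mm, outside the fence. Axes as the gauge's.
- stop_face (a point): Point on the stop's steel finger where it meets the spine, on its face towards the mouth: 6 mm to gauge -x and 45 mm to gauge +y of stop_grip. The finger is 12 mm thick and reaches over the fence into the slot, 63 to 77 mm above the table.
- spool: Bystander, leave alone: bare wooden twine spool standing, 40 mm wide, 50 mm tall; origin under its centre
- tape: Bystander, leave alone: clear tape roll lying flat, 90 mm wide, 24 mm high; origin under its centre
- marker: Bystander, leave alone: blue marker pen lying, 14 mm thick, about 130 mm long; origin under its middle
- cup: Bystander, leave alone: blue ceramic cup, 80 mm wide, 100 mm tall; origin under its centre
- glue: Bystander, leave alone: white glue bottle with a red cap, 36 mm wide, 100 mm tall; origin under its centre
- fence: Fixed straight blue fence of the gauge. Origin on its slot face at mid-length, at the plate's top (gauge x = 0, y = -20 mm, 12 mm above the table); axes as the gauge's, so the slot is on its +y side. 300 mm long (x = -150 to +150), 14 mm thick, top 57 mm above the table, on the robot's side of the slot. The book's -y side goes flat against it.
Mind the look-alikes: they are no part of the job. There is more than one size of the part that bears book_center; the job needs the smallest.

How it is judged:
On the way:
1. the book stands wedged between the fence and the slanting rail, spine first, bearing on both with at least 1 N, while the stop is still back towards the narrow end (joint below 0.04 m) (y of nose_taper in the frame of taper_rail above -0.0052 m and y of nose_fence in the frame of fence below 0.0012 m and angle between the x axis of book_center and the x axis of gauge, either way round below 0.035 rad and angle between book_center's own z axis and vertical below 0.05 rad and z of book_center in the frame of gauge below 0.07 m and x of nose_taper in the frame of gauge above -0.02 m and contact force between book and taper_rail above 1 N and value of joint stop below 0.04 m and contact force between book and fence above 1 N), for 0.1 s.
At the end, for the whole second after the job is handed in: Book upright (3 deg) on the gauge plate (3 mm), spine to the narrow end, along the fence within 2 deg, spine corners within 1.2 mm of fence and slanting rail (still wedged); stop's finger within 3 mm of the spine; book and stop released and at rest (y of nose_taper in the frame of taper_rail above -0.0052 m and y of nose_fence in the frame of fence below 0.0012 m and angle between the x axis of book_center and the x axis of gauge, either way round below 0.035 rad and angle between book_center's own z axis and vertical below 0.05 rad and z of book_center in the frame of gauge below 0.07 m and x of nose_taper in the frame of gauge above -0.02 m and x of stop_face in the frame of book_center between 0.057 and 0.063 m and linear speed of book below 0.01 m/s and velocity of joint stop between -0.01 and 0.01 m/s); the robot touches nothing.
It fails at once if the book is jammed: over 30 N between it and the slanting rail or the fence (contact force between book and taper_rail above 30 N or contact force between book and fence above 30 N).
It fails at once if the stop is pressed on the book with over 12 N (contact force between stop and book above 12 N).
It fails at once if a bystander is moved by more than 25 mm (distance of any of spool, tape, marker, cup, glue from where it was at the start of the episode above 0.025 m).
It also fails if it takes over 67 s, if anything falls off the work surface, if the arm or the gripper's body presses on something with over 40 N, if the wrist force passes 120 N, or if a joint passes its speed limit or range.

### The arm

A 6-joint arm with a two-finger parallel gripper is mounted at the origin on the work surface. World frame = base frame: x ahead of the robot, y to its left, z up, the work surface at z = 0. Lengths are in m, angles in rad, forces in N, time in s.
With the tool pointing down it reaches from about 0.35 to 0.775 m from the base axis. Payload 7.3 kg.
Tool frame: the origin (TCP) lies midway between the tips of the shut fingers; the grasp point (between the pads) lies grasp_offset behind it (grasp_offset is the distance from the TCP to the grasp point, in m); z points along the fingers, y is the line along which they close (so a half turn about z gives the same grasp; the last joint's range is limited). The gripper opens to 92 mm and grips with 3 to 60 N. Pads are 19 mm wide; open, the fingers measure 130 mm over their backs; the gripper's body (75 mm by 190 mm) begins 47 mm behind the grasp point.
Start: joints at [1.132, 0.342, 1.524, -0, 1.275, -0.146], TCP at [0.152, 0.503, 0.195] pointing down, gripper open.
Joint ranges: [-2.53, 2.53], [-0.77, 2.02], [0.04, 2.7], [-1, 4.14], [0.28, 2.66], [-3.11, 3.11]. Speed limits (rad/s): [2.57, 2.57, 3.14, 3.14, 3.14, 3.14].

### API

Orientations are given as [roll, pitch, yaw] about the fixed x, y, z axes, in that order (R = Rz(yaw) Ry(pitch) Rx(roll)).
In Python, from cell import * gives the robot as it stands.
- The arm moves only by the tool step_arm, never from a script. Its argument "plan" is a list of rows, each a list of 5 numbers: the closure, from -1 (fully open) to 1 (shut), then the shift along the tool's x, y, z in m, then the turn about the tool's z in rad. In form: [[hand, x, y, z, twist], ...]. A call has 1 to 20 rows; each row is the pose to reach, as a shift and turn from the pose commanded when the call began, along the tool's axes at that moment; what a row does not reach only later rows make up. A row lasts 1/8 s, in which the tool goes at most 62.5 mm and 10.7 degrees, less where a joint would pass 70% of its speed; a pose out of reach is approached as far as the arm can. A call with a gripper value outside its range is refused whole. The fingers move at their own pace and stop on an object; "grip_force" is the grip in N (left out, the last holds). Time passes only in rows, so rows that repeat a pose let the fingers close. It gives the time, the measured TCP pose, the force, the opening and the grip force at its end, in the units of the state.
- observe(): the state, without advancing time (a new reading comes with each control period).
- read_camera(name): name is "scene" or "top" or "wrist"; returns a dict with "img" (480x640x3 uint8, red, green, blue), "range_z" (480x640 float32, m along the optical axis (not along the pixel's ray), 0 where there is no reading), "fx", "fy", "cx", "cy" (pixels), "R" (3x3) and "t" (3): a world point X has camera coordinates R X + t; the wrist camera has in their place "T_tool_cam" (4x4, takes a point from camera to tool coordinates, whose origin is the TCP and whose axes are the flange's). Camera axes: x right, y down, z forward; pixel columns grow to the right and rows downward; lengths in m; the calibration is good to about 2 mm. A picture is of the moment at which its call begins: read the wrist's pose just before it.
- hand_in(): hands the job in; it is judged then, once.
The state is a dict: "time": time; "qpos": joint angles; "qvel": joint speeds; "joint_efforts": joint torques, N m; "tool_pos": TCP position; "tool_rot": TCP orientation; "contact_force": force on the tool from outside, world axes, zero at the start; "torque": the same for the moment, N m; "opening": finger opening in m; "grip_force": force on a finger pad.
Only numpy, scipy, OpenCV 4.12 (cv2) and the standard library are available. Lean on these libraries where they do the work, as an engineer would, in place of code of your own. Each camera call takes 0.05 s, during which the arm holds its last target. There are 200 camera calls.

## Working session

There is one attempt and no reset: what is moved stays moved. The work goes in short steps, Python scripts to look and compute and a tool call to move; the robot and the scene stay as the last step left them, time stands still between calls to the robot, and variables do not carry over. Pictures are saved under pics/ and viewed, at most 10 in all, crops included, and the job is handed in when it is done.

Besides the shell and the picture viewer there is one more tool, called after "Emit:" by a JSON object that holds its "fn" and its "kwargs", one argument or row to a line. step_arm: Moves the arm, as the interface text tells. Its arguments: {"type":"object","properties":{"plan":{"type":"array","items":{"type":"array","items":{"type":"number"}}},"grip_force":{"type":"number"}},"required":["plan"]}

```bash
mkdir -p pics; cat > h.py <<'E'
from cell import *
import numpy as np, cv2
def cloud(d):
    v,u=np.mgrid[:480,:640]; z=d["range_z"]
    P=np.stack([(u-d["cx"])/d["fx"]*z,(v-d["cy"])/d["fy"]*z,z],-1)
    return (P-d["t"])@d["R"]   # R^T (P-t)
E
python3 - <<'E'
from h import *
o=observe();print(o)
for n in("top","scene"):
    d=read_camera(n); np.savez(f"{n}.npz",**d); cv2.imwrite(f"pics/{n}0.png",d["img"][...,::-1])
    print(n,-d["R"].T@d["t"],d["R"].round(3).tolist(),d["fx"])
E
```

```text
{'time': 0.0, 'qpos': array([ 1.13198982e+00,  3.42768462e-01,  1.52501222e+00,  6.84399963e-06,
        1.27541477e+00, -1.46010016e-01]), 'qvel': array([ 0.00053795,  0.0004107 ,  0.00075642, -0.00082385,  0.00063223,
        0.000316  ]), 'joint_efforts': array([ 8.24990402e-04, -4.31253183e+01, -2.44219369e+01,  7.18711456e-02,
        5.60132798e-02, -1.25544102e-04]), 'tool_pos': array([0.15131514, 0.5022409 , 0.19442295]), 'tool_rot': array([-3.14000786e+00, -2.39669381e-04,  2.84879397e+00]), 'contact_force': array([ 0.26417481, -0.49308025, -0.71604634]), 'torque': array([-0.02180441, -0.01129936,  0.02357811]), 'grip_force': 0.0, 'opening': 0.09168852174359758}
top [0.30942612 0.05364284 1.5018877 ] [[-0.009, -1.0, 0.004], [-0.993, 0.009, -0.115], [0.115, -0.005, -0.993]] 565.0367894769885
scene [ 0.88908979 -0.69709935  1.12365845] [[0.869, 0.495, 0.016], [0.394, -0.671, -0.628], [-0.3, 0.552, -0.778]] 591.1677465576994
```

View pics/top0.png

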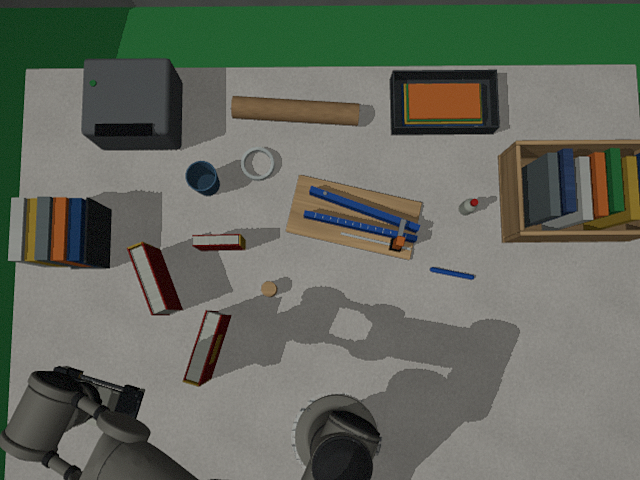

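View pics/scene0.png

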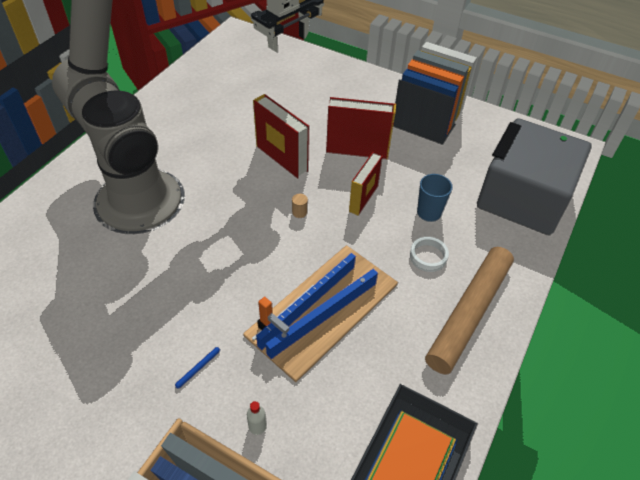

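The top view shows the smallest red book at about (218,242), with its yellow spine to the right at (243,242). The gauge is around (355,217) with its narrow end to the right, and the orange stop is at (398,241). The cup (202,178), tape (257,163), spool (269,289), glue (470,206) and marker (452,272) are the bystanders.

```bash
cat > m.py <<'E'
from h import *
import sys
def rect(n,p):
    p=p.astype(np.float32)
    c,s,a=cv2.minAreaRect(p[:,:2]*1000); print(n,len(p),"c",np.round(c,1),"s",np.round(s,1),"a",round(a,2),"z",np.percentile(p[:,2],[5,50,95]).round(4))
for n in("top","scene"):
    d=dict(np.load(n+".npz")); X=cloud(d); hsv=cv2.cvtColor(d["img"],cv2.COLOR_RGB2HSV); H,S,V=cv2.split(hsv)
    x,y,z=X[...,0],X[...,1],X[...,2]
    book=(x>.4)&(x<.56)&(y>.2)&(y<.42)
    rect(n+" book top",X[book&(z>.1)&(z<.125)])
    g=(x>.35)&(x<.70)&(y>-.2)&(y<.2)
    rect(n+" plate",X[g&(z>.008)&(z<.016)])
    blue=g&(H>100)&(H<130)&(S>120)
    top=blue&(z>.052)&(z<.062)
    k,l=cv2.connectedComponents(top.astype(np.uint8))
    for i in range(1,k):
        if (l==i).sum()>25: rect(n+" blue%d"%i,X[l==i])
    rect(n+" orange",X[g&(H>5)&(H<16)&(S>170)&(z>.1)&(z<.125)])
E
python3 m.py
```

```text
top book top 555 c [498.7 294.8] s [ 29.2 119.8] a 0.84 z [0.1026 0.1082 0.114 ]
top plate 3994 c [ 5.261e+02 -1.000e-01] s [347.6 399.6] a 0.04 z [0.0086 0.0121 0.0155]
top blue1 526 c [595.5 -56. ] s [247.4  17.9] a 69.21 z [0.0531 0.0575 0.0611]
top blue2 441 c [546.5 -43.5] s [245.9  16. ] a 76.38 z [0.0531 0.0574 0.0612]
top blue3 28 c [ 543.2 -194.1] s [15.3 16.4] a 68.18 z [0.0533 0.0584 0.0602]
top blue4 38 c [ 511.5 -189.5] s [21.2 14.5] a 80.08 z [0.0528 0.0568 0.0605]
top orange 86 c [ 492.2 -161.8] s [20.1 24.8] a 80.6 z [0.1042 0.1127 0.1171]
scene book top 426 c [503.7 294.1] s [ 29.7 122.5] a 0.64 z [0.1011 0.1052 0.1093]
scene plate 3999 c [546.7  -8.8] s [329.5 389.9] a 4.44 z [0.0083 0.0107 0.0143]
scene blue1 501 c [553.6 -38.9] s [237.3  16.9] a 76.22 z [0.0524 0.0551 0.0586]
scene blue2 766 c [595.7 -70.2] s [279.5  19.4] a 69.02 z [0.0525 0.0551 0.0586]
scene blue3 73 c [ 517.4 -186.8] s [28.4 16.4] a 71.82 z [0.0527 0.0549 0.0585]
scene orange 110 c [ 497.9 -165.6] s [17.8 24.4] a 74.46 z [0.1008 0.1097 0.1131]
```

```bash
cat >> h.py <<'E'
def go(p,yawdeg):
    "shift in tool axes (mm) and twist (rad) from the present pose to world p (m), tool down"
    o=observe(); yaw=o["tool_rot"][2]; D=np.array(p)-o["tool_pos"]
    c,s=np.cos(yaw),np.sin(yaw)
    tw=-(((np.radians(yawdeg)-yaw)+np.pi)%(2*np.pi)-np.pi)
    print("t",round(o["time"],2),"shift mm",np.round([1e3*(c*D[0]+s*D[1]),1e3*(s*D[0]-c*D[1]),-1e3*D[2]],1),"twist",round(tw,3))
E
python3 - <<'E'
from h import *
import cell
d=dict(np.load("top.npz"));X=cloud(d);
for r,c in((250,150),(330,208),(275,165)): print(X[r,c].round(3))
print("grasp_offset",getattr(cell,"grasp_offset",None),[a for a in dir(cell) if a[0]!="_"])
go([.46,.25,.36],90.8)
E
```

```text
[0.475 0.457 0.112]
[0.279 0.302 0.158]
[0.417 0.434 0.052]
grasp_offset 0.0188 ['IKError', 'grasp_offset', 'hand_in', 'observe', 'read_camera']
t 0.1 shift mm [-368.3 -152.4 -165.5] twist 1.264
```

Emit:
{"fn": "step_arm", "kwargs": {
  "plan": [
    [-1, 0, 0, -0.06, 0],
    [-1, 0, 0, -0.12, 0.1],
    [-1, -0.04, -0.02, -0.165, 0.28],
    [-1, -0.09, -0.04, -0.165, 0.46],
    [-1, -0.15, -0.06, -0.165, 0.64],
    [-1, -0.2, -0.08, -0.165, 0.82],
    [-1, -0.25, -0.1, -0.165, 1.0],
    [-1, -0.31, -0.13, -0.165, 1.18],
    [-1, -0.368, -0.152, -0.165, 1.264],
    [-1, -0.368, -0.152, -0.165, 1.264],
    [-1, -0.368, -0.152, -0.165, 1.264]
  ]
}}

```text
time: 1.48
tool_pos: [0.4597, 0.2509, 0.3596]
tool_rot: [-3.14, -0.0, 1.585]
contact_force: [0.3, -0.7, 0.2]
opening: 0.0915
grip_force: 0.0
```

```bash
cat >> h.py <<'E'
from scipy.spatial.transform import Rotation as Ro
def wrist(name):
    o=observe(); d=read_camera("wrist"); T=np.eye(4); T[:3,:3]=Ro.from_euler("xyz",o["tool_rot"]).as_matrix(); T[:3,3]=o["tool_pos"]
    M=T@d["T_tool_cam"]; d["R"]=M[:3,:3].T; d["t"]=-M[:3,:3].T@M[:3,3]
    cv2.imwrite(f"pics/{name}.png",d["img"][...,::-1]); np.savez(name+".npz",**d); return d
E
python3 - <<'E'
from h import *
d=wrist("w1"); print(observe()["tool_pos"],observe()["tool_rot"],(-d["R"].T@d["t"]).round(3),d["T_tool_cam"].round(3))
E
```

```text
[0.4592287  0.25151955 0.35998459] [-3.14080837e+00 -3.26030418e-04  1.58595702e+00] [0.458 0.327 0.549] [[-0.001 -0.96  -0.281  0.076]
 [ 1.    -0.001  0.    -0.001]
 [-0.    -0.281  0.96  -0.19 ]
 [ 0.     0.     0.     1.   ]]
```

View pics/w1.png

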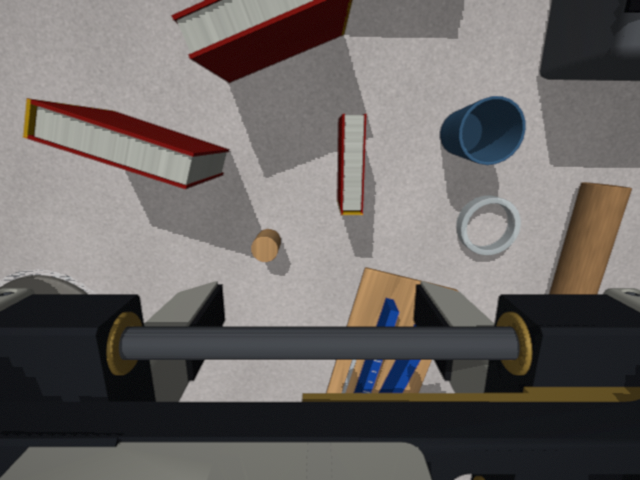

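The wrist view shows the small book at about (352,163), its spine at (352,212), between the fingers' span. The gauge mouth is below it at about (390,300).

```bash
python3 - <<'E'
from h import *
d=dict(np.load("w1.npz"));X=cloud(d);x,y,z=X[...,0],X[...,1],X[...,2]
m=(x>.46)&(x<.54)&(y>.22)&(y<.37)&(z>.1)&(z<.12)
p=X[m].astype(np.float32); print(cv2.minAreaRect(p[:,:2]*1000),np.median(p[:,2]))
m=(x>.40)&(x<.6)&(y>.2)&(y<.4)&(z<.008)&(z>-.01);print(np.median(z[m]))
go([.499,.294,.2],90.8);go([.499,.294,.068],90.8)
E
```

```text
((498.7536926269531, 296.2296447753906), (28.23438262939453, 118.23124694824219), 0.6062805652618408) 0.107456066
0.00013988181188213992
t 1.52 shift mm [ 41.9  40.4 160. ] twist 0.001
t 1.52 shift mm [ 41.9  40.4 292. ] twist 0.001
```

Emit:
{"fn": "step_arm", "kwargs": {
  "plan": [
    [-1, 0.043, 0.04, 0.06, 0],
    [-1, 0.043, 0.04, 0.12, 0],
    [-1, 0.043, 0.04, 0.17, 0],
    [-1, 0.043, 0.04, 0.2, 0],
    [-1, 0.043, 0.04, 0.23, 0],
    [-1, 0.043, 0.04, 0.26, 0],
    [-1, 0.043, 0.04, 0.28, 0],
    [-1, 0.043, 0.04, 0.294, 0],
    [-1, 0.043, 0.04, 0.294, 0],
    [0.3, 0.043, 0.04, 0.294, 0],
    [0.6, 0.043, 0.04, 0.294, 0],
    [1, 0.043, 0.04, 0.294, 0],
    [1, 0.043, 0.04, 0.294, 0],
    [1, 0.043, 0.04, 0.294, 0],
    [1, 0.043, 0.04, 0.294, 0]
  ],
  "grip_force": 20
}}

```text
time: 3.4
tool_pos: [0.4994, 0.2945, 0.0661]
tool_rot: [3.142, -0.0, 1.585]
contact_force: [-0.3, -0.2, -0.5]
opening: 0.0361
grip_force: 0.0
```

```bash
python3 - <<'E'
from h import *
go([.49,.25,.20],76.3)
E
```

```text
t 3.4 shift mm [ -44.3  -10.  -133.9] twist 0.253
```

Fingers still closing; wait, then lift.

Emit:
{"fn": "step_arm", "kwargs": {
  "plan": [
    [1, 0, 0, 0, 0],
    [1, 0, 0, 0, 0],
    [1, 0, 0, 0, 0],
    [1, 0, 0, 0, 0]
  ]
}}

```text
time: 3.9
tool_pos: [0.4994, 0.2945, 0.0661]
tool_rot: [3.142, -0.0, 1.585]
contact_force: [-0.2, -0.2, -0.5]
opening: 0.0277
grip_force: 20.0
```

Emit:
{"fn": "step_arm", "kwargs": {
  "plan": [
    [1, 0, 0, -0.02, 0],
    [1, 0, 0, -0.05, 0],
    [1, 0, 0, -0.08, 0.05],
    [1, 0, 0, -0.11, 0.12],
    [1, 0, 0, -0.13, 0.19],
    [1, 0, 0, -0.134, 0.253],
    [1, 0, 0, -0.134, 0.253],
    [1, 0, 0, -0.134, 0.253]
  ]
}}

```text
time: 4.9
tool_pos: [0.4988, 0.2943, 0.1992]
tool_rot: [-3.14, 0.001, 1.333]
contact_force: [-0.3, 0.3, -3.8]
opening: 0.028
grip_force: 20.0
```

```bash
python3 - <<'E'
from h import *
d=wrist("w2");X=cloud(d);print(observe()["contact_force"],observe()["opening"])
for n in("top","scene"): 
    d=read_camera(n); np.savez(n+"1.npz",**d)
E
```

```text
[ 0.37008076 -0.68244542 -4.32213213] 0.02773539197531866
```

View pics/w2.png

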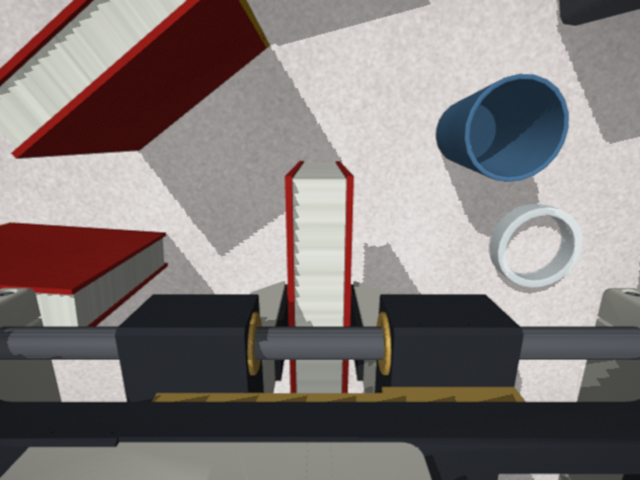

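The book is held straight between the fingers, with its top at (320,270) and page end at (320,165). Nothing was disturbed.

```bash
python3 - <<'E'
from h import *
a=np.radians(76.3); gx=-np.array([np.cos(a),np.sin(a)]); gy=np.array([-gx[1],gx[0]])
for n in("top","top1","w1","scene"):
    d=dict(np.load(n+".npz")); X=cloud(d); H,S,V=cv2.split(cv2.cvtColor(d["img"],cv2.COLOR_RGB2HSV)); z=X[...,2]
    g=X[...,:2]@gx; h=X[...,:2]@gy
    R=(X[...,0]>.4)&(X[...,0]<.7)&(X[...,1]>-.25)&(X[...,1]<.13)
    m=R&(H>100)&(H<130)&(S>120)&(z>.050)&(z<.063)
    A,B=g[m]*1e3,h[m]*1e3
    # rail: line with slope -1/8, fence: slope 0
    f=B<540-0
    print(n,"x range",np.percentile(A,[0.5,99.5]).round(1))
    for x0 in range(-80,220,40):
        s=(A>x0)&(A<x0+40)
        if s.sum()>20:
            b=np.sort(B[s]); k=np.argmax(np.diff(b)); print("  ",x0+20,"fence %.1f..%.1f | rail %.1f..%.1f"%(b[0],b[k],b[k+1],b[-1]))
    m=R&(z>.104)&(z<.12)&(H>5)&(H<16)&(S>170)
    if m.sum(): print("  orange top",(1e3*g[m]).min().round(1),(1e3*g[m]).max().round(1),(1e3*h[m]).min().round(1),(1e3*h[m]).max().round(1))
    m=R&(z>.008)&(z<.016)&(H>8)&(H<25)&(S>60)
    if m.sum(): print("  plate x",(1e3*g[m]).min().round(1),(1e3*g[m]).max().round(1),"y",(1e3*h[m]).min().round(1),(1e3*h[m]).max().round(1))
E
```

```text
top x range [-208.4   85.6]
   -60 fence 533.5..548.6 | rail 577.5..598.0
   -20 fence 534.3..549.3 | rail 573.6..594.0
   20 fence 534.2..549.3 | rail 567.8..587.8
   60 fence 534.7..549.4 | rail 564.1..582.3
   100 fence 534.3..547.9 | rail 563.0..579.9
  orange top 31.0 51.2 504.2 528.8
  plate x -251.4 87.8 y 488.9 648.9
top1 x range [-208.6   85.5]
   -60 fence 534.1..548.9 | rail 578.4..599.5
   -20 fence 533.9..548.8 | rail 573.6..594.4
   20 fence 534.4..549.5 | rail 567.7..588.4
   60 fence 534.3..548.7 | rail 563.2..582.4
   100 fence 534.9..549.7 | rail 563.0..579.0
  orange top 31.1 50.8 505.0 529.0
  plate x -251.2 87.7 y 488.9 649.0
w1 x range [-212.9  -62.8]
   -60 fence 533.3..547.7 | rail 580.5..596.8
  plate x -253.5 -7.9 y 487.4 647.4
scene x range [-208.8   87. ]
   -60 fence 539.2..555.5 | rail 583.1..603.9
   -20 fence 538.3..554.9 | rail 577.7..599.0
   20 fence 537.8..554.3 | rail 572.9..593.8
   60 fence 537.9..554.8 | rail 567.0..590.5
   100 fence 540.1..555.0 | rail 567.9..584.3
  orange top 33.8 52.1 510.8 534.9
  plate x -251.6 88.9 y 493.5 654.6
```

```bash
python3 - <<'E'
from h import *
go([.591,.033,.165],76.45)
E
```

```text
t 5.05 shift mm [-232.3  151.    34.5] twist -0.002
```

Emit:
{"fn": "step_arm", "kwargs": {
  "plan": [
    [1, -0.02, 0.013, 0, 0],
    [1, -0.06, 0.039, 0, 0],
    [1, -0.105, 0.068, 0, 0],
    [1, -0.15, 0.098, 0, 0],
    [1, -0.195, 0.127, 0.01, 0],
    [1, -0.22, 0.143, 0.02, 0],
    [1, -0.232, 0.151, 0.035, 0],
    [1, -0.232, 0.151, 0.035, 0],
    [1, -0.232, 0.151, 0.035, 0]
  ]
}}

```text
time: 6.18
tool_pos: [0.591, 0.0347, 0.1653]
tool_rot: [-3.141, -0.001, 1.333]
contact_force: [-0.3, -0.1, -4.3]
opening: 0.0278
grip_force: 20.0
```

```bash
python3 - <<'E'
from h import *
d=wrist("w3");X=cloud(d);o=observe();print(o["tool_pos"],o["tool_rot"],o["contact_force"])
a=np.radians(76.45); gx=-np.array([np.cos(a),np.sin(a)]); gy=np.array([-gx[1],gx[0]])
H,S,V=cv2.split(cv2.cvtColor(d["img"],cv2.COLOR_RGB2HSV)); z=X[...,2]; g=X[...,:2]@gx*1e3; h=X[...,:2]@gy*1e3
print("tcp g,h",o["tool_pos"][:2]@gx*1e3,o["tool_pos"][:2]@gy*1e3)
R=(X[...,0]>.4)&(X[...,0]<.75)&(X[...,1]>-.25)&(X[...,1]<.25)
m=R&(H>100)&(H<130)&(S>120)&(z>.045)&(z<.066)
print("blue z",np.median(z[m]),m.sum())
for x0 in range(-230,-100,15):
    s=m&(g>x0)&(g<x0+15)
    if s.sum()>20:
        b=np.sort(h[s]); k=np.argmax(np.diff(b)); print(x0+7,b[[0,k,k+1,-1]].round(1))
m=R&(z>.008)&(z<.017)&(H>8)&(H<25)&(S>60); print("plate",g[m].min(),h[m].min(),h[m].max())
m=R&(z>.198)&(z<.225)&(g<-200); print("book top",h[m].min(),h[m].max(),g[m].min(),m.sum())
E
```

```text
[0.59113739 0.03478995 0.16562333] [ 3.14101311e+00 -5.93930382e-04  1.33352456e+00] [ 0.27571564  0.21712803 -3.75970867]
tcp g,h -172.32144593489963 566.5324978384359
blue z 0.05721063947015498 1760
-208 [535.1 536.9 597.7 614.3]
-193 [535.3 536.7 595.9 613.8]
-178 [535.1 536.9 594.9 611.3]
-163 [535.4 536.7 595.2 609.2]
-148 [535.2 536.8 594.8 607.7]
-133 [535.4 536.7 595.  605.7]
plate -263.3779921147356 348.1347573374285 648.5505386736334
book top 551.4545226443796 579.6946520216893 -234.16320864386765 5291
```

View pics/w3.png

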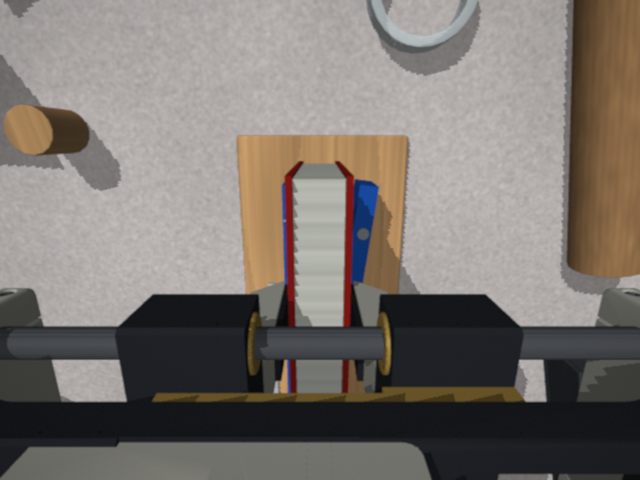

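The view shows the book over the gauge mouth: fence sliver at (285,240), rail at (363,235), and both clear of the book. I'll shift 1.5 mm from the fence and lower.

Emit:
{"fn": "step_arm", "kwargs": {
  "plan": [
    [1, 0, 0.0015, 0.02, 0],
    [1, 0, 0.0015, 0.045, 0],
    [1, 0, 0.0015, 0.065, 0],
    [1, 0, 0.0015, 0.078, 0],
    [1, 0, 0.0015, 0.084, 0],
    [1, 0, 0.0015, 0.084, 0],
    [1, 0, 0.0015, 0.084, 0]
  ]
}}

```text
time: 7.1
tool_pos: [0.5932, 0.033, 0.082]
tool_rot: [3.14, -0.0, 1.332]
contact_force: [0.2, 0.1, -4.3]
opening: 0.0277
grip_force: 20.0
```

Emit:
{"fn": "step_arm", "kwargs": {
  "plan": [
    [1, 0, 0, 0.001, 0],
    [1, 0, 0, 0.002, 0],
    [1, 0, 0, 0.002, 0]
  ]
}}

```text
time: 7.48
tool_pos: [0.5926, 0.033, 0.0791]
tool_rot: [-3.141, -0.0, 1.332]
contact_force: [-0.0, -0.3, -4.0]
opening: 0.0278
grip_force: 20.0
```

Emit:
{"fn": "step_arm", "kwargs": {
  "plan": [
    [1, 0, -0.0015, 0.0005, 0],
    [1, 0, -0.0025, 0.0008, 0],
    [1, 0, -0.003, 0.0008, 0],
    [1, 0, -0.003, 0.0008, 0]
  ]
}}

```text
time: 7.98
tool_pos: [0.5897, 0.0337, 0.0784]
tool_rot: [3.141, -0.0, 1.332]
contact_force: [0.2, -0.3, -4.4]
opening: 0.0277
grip_force: 20.0
```

Emit:
{"fn": "step_arm", "kwargs": {
  "plan": [
    [1, 0, -0.0005, 0, 0],
    [1, 0, -0.001, 0, 0],
    [1, 0, -0.001, 0, 0]
  ]
}}

```text
time: 8.35
tool_pos: [0.5887, 0.034, 0.0783]
tool_rot: [3.142, -0.0, 1.332]
contact_force: [1.4, -0.5, -5.2]
opening: 0.0274
grip_force: 20.0
```

Emit:
{"fn": "step_arm", "kwargs": {
  "plan": [
    [1, 0, -0.0004, 0.0004, 0],
    [1, 0, -0.0004, 0.0004, 0],
    [1, 0, -0.0004, 0.0004, 0]
  ]
}}

```text
time: 8.72
tool_pos: [0.5886, 0.0339, 0.0782]
tool_rot: [3.141, -0.0, 1.332]
contact_force: [-0.8, 0.0, -1.5]
opening: 0.0277
grip_force: 20.0
```

Emit:
{"fn": "step_arm", "kwargs": {
  "plan": [
    [1, 0, -0.0003, 0.0003, 0],
    [1, 0, -0.0003, 0.0003, 0],
    [1, -0.005, -0.0003, 0.0003, 0],
    [1, -0.012, -0.0003, 0.0003, 0],
    [1, -0.02, -0.0003, 0.0003, 0],
    [1, -0.027, -0.0003, 0.0003, 0],
    [1, -0.03, -0.0003, 0.0003, 0],
    [1, -0.03, -0.0003, 0.0003, 0]
  ],
  "grip_force": 5
}}

```text
time: 9.72
tool_pos: [0.5805, 0.004, 0.0774]
tool_rot: [-3.141, 0.001, 1.331]
contact_force: [-0.4, -1.9, -0.4]
opening: 0.028
grip_force: 5.0
```

Emit:
{"fn": "step_arm", "kwargs": {
  "plan": [
    [1, -0.005, -0.0004, 0, 0],
    [1, -0.012, -0.0008, 0, 0],
    [1, -0.019, -0.0008, 0, 0],
    [1, -0.024, -0.0008, 0, 0],
    [1, -0.025, -0.0008, 0, 0],
    [1, -0.025, -0.0008, 0, 0]
  ]
}}

```text
time: 10.48
tool_pos: [0.574, -0.0196, 0.0774]
tool_rot: [-3.141, 0.001, 1.332]
contact_force: [0.7, -1.0, -2.6]
opening: 0.028
grip_force: 5.0
```

```bash
cat > b.py <<'E'
from h import *
import sys
def look(name):
    d=wrist(name);X=cloud(d);o=observe();print("t",o["time"],o["contact_force"].round(2),o["opening"].round(4))
    a=np.radians(76.45); gx=-np.array([np.cos(a),np.sin(a)]); gy=np.array([-gx[1],gx[0]])
    H,S,V=cv2.split(cv2.cvtColor(d["img"],cv2.COLOR_RGB2HSV)); z=X[...,2]; g=X[...,:2]@gx*1e3; h=X[...,:2]@gy*1e3
    print("tcp g,h",o["tool_pos"][:2]@gx*1e3,o["tool_pos"][:2]@gy*1e3,o["tool_pos"][2])
    R=(X[...,0]>.4)&(X[...,0]<.75)&(X[...,1]>-.25)&(X[...,1]<.25)
    m=R&(H>100)&(H<130)&(S>120)&(z>.05)&(z<.063)
    for x0 in range(-220,-120,20):
        s=m&(g>x0)&(g<x0+20)
        if s.sum()>20:
            b=np.sort(h[s]); k=np.argmax(np.diff(b)); print(x0+10,np.percentile(b[:k+1],[2,98]).round(1),np.percentile(b[k+1:],[2,98]).round(1))
    m=R&(z>.113)&(z<.13)&(g<-110)&(h>530)&(h<590)
    if m.sum()>30: 
        print("book top z",np.median(z[m]),"h",h[m].min(),h[m].max(),"g end",g[m].min(),m.sum())
        p=np.c_[g[m],h[m]].astype(np.float32); print(cv2.minAreaRect(p))
look(sys.argv[1])
E
python3 b.py w4
```

```text
Traceback (most recent call last):
  File "b.py", line 18, in <module>
    look(sys.argv[1])
    ~~~~^^^^^^^^^^^^^
  File "b.py", line 4, in look
    d=wrist(name);X=cloud(d);o=observe();print("t",o["time"],o["contact_force"].round(2),o["opening"].round(4))
                                                                                         ^^^^^^^^^^^^^^^^^^
AttributeError: 'float' object has no attribute 'round'
```

View pics/w4.png

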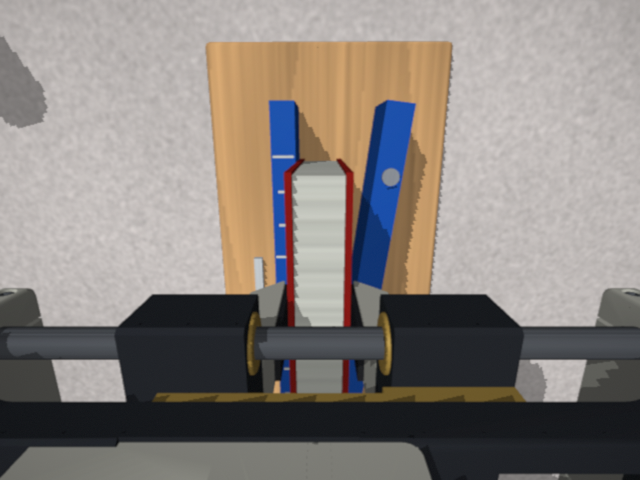

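The book is standing in the slot beside the fence (fence at (285,140), rail at (395,160), book page end at (320,165)).

```bash
sed -i 's/o\["opening"\].round(4)/o["opening"]/' b.py; python3 b.py w5
```

```text
t 10.575 [ 0.32 -1.54 -2.95] 0.02759885705321521
tcp g,h -115.63111649892934 562.6663482684913 0.0774813460021085
-210 [535.4 548.5] [598.3 614.1]
-190 [535.4 548.5] [596.  612.6]
-170 [535.3 547.3] [593.3 610.4]
-150 [535.1 541.4] [590.9 607.7]
-130 [535.3 541.3] [588.4 605. ]
book top z 0.11957300568893277 h 531.7140079250338 589.9689828539641 g end -178.96652841919436 10934
((-144.49343872070312, 560.8318481445312), (68.93182373046875, 58.254730224609375), 0.030973000451922417)
```

Emit:
{"fn": "step_arm", "kwargs": {
  "plan": [
    [1, -0.004, 0, 0, 0],
    [1, -0.008, 0, 0, 0],
    [1, -0.011, 0, 0, 0],
    [1, -0.013, 0, 0, 0],
    [1, -0.014, 0, 0, 0],
    [1, -0.014, 0, 0, 0]
  ]
}}

```text
time: 11.32
tool_pos: [0.5708, -0.033, 0.0775]
tool_rot: [-3.141, 0.0, 1.332]
contact_force: [0.9, -0.9, -3.5]
opening: 0.0277
grip_force: 5.0
```

Emit:
{"fn": "step_arm", "kwargs": {
  "plan": [
    [1, -0.001, 0, 0, 0],
    [1, -0.002, 0, 0, 0],
    [1, -0.002, 0, 0, 0]
  ]
}}

```text
time: 11.7
tool_pos: [0.5704, -0.0348, 0.0775]
tool_rot: [-3.141, 0.0, 1.332]
contact_force: [0.5, -0.5, -4.7]
opening: 0.0281
grip_force: 5.0
```

Emit:
{"fn": "step_arm", "kwargs": {
  "plan": [
    [1, -0.001, 0, 0, 0],
    [1, -0.002, 0, 0, 0],
    [1, -0.002, 0, 0, 0]
  ]
}}

```text
time: 12.08
tool_pos: [0.5699, -0.0368, 0.0776]
tool_rot: [-3.141, 0.0, 1.332]
contact_force: [1.1, -0.5, -4.9]
opening: 0.0276
grip_force: 5.0
```

Emit:
{"fn": "step_arm", "kwargs": {
  "plan": [
    [1, -0.001, 0, 0.0005, 0],
    [1, -0.002, 0, 0.0008, 0],
    [1, -0.002, 0, 0.0008, 0]
  ]
}}

```text
time: 12.45
tool_pos: [0.57, -0.0386, 0.0773]
tool_rot: [3.14, -0.0, 1.332]
contact_force: [1.8, 2.3, 1.4]
opening: 0.0277
grip_force: 5.0
```

Emit:
{"fn": "step_arm", "kwargs": {
  "plan": [
    [1, -0.001, 0, 0.0003, 0],
    [1, -0.002, 0, 0.0004, 0],
    [1, -0.002, 0, 0.0004, 0]
  ]
}}

```text
time: 12.82
tool_pos: [0.5697, -0.0405, 0.077]
tool_rot: [3.14, -0.0, 1.332]
contact_force: [1.9, 2.6, 5.7]
opening: 0.0278
grip_force: 5.0
```

Emit:
{"fn": "step_arm", "kwargs": {
  "plan": [
    [1, 0, 0, -0.0006, 0],
    [1, -0.001, 0, -0.0006, 0],
    [1, -0.002, 0, -0.0006, 0],
    [1, -0.002, 0, -0.0006, 0]
  ]
}}

```text
time: 13.32
tool_pos: [0.569, -0.0423, 0.0773]
tool_rot: [3.141, -0.001, 1.332]
contact_force: [2.6, 4.2, 4.2]
opening: 0.0279
grip_force: 5.0
```

Emit:
{"fn": "step_arm", "kwargs": {
  "plan": [
    [1, -0.001, 0, 0, 0],
    [1, -0.002, 0, 0, 0],
    [1, -0.002, 0, 0, 0]
  ]
}}

```text
time: 13.7
tool_pos: [0.5685, -0.0443, 0.0773]
tool_rot: [3.141, -0.001, 1.332]
contact_force: [2.1, 5.0, 4.3]
opening: 0.0275
grip_force: 5.0
```

```bash
python3 b.py w6
```

```text
t 13.75 [2.49 4.83 3.94] 0.02809898394068053
tcp g,h -90.1393074603083 563.1158749648322 0.07731297113340507
-210 [535.3 548.5] [598.3 614. ]
-190 [535.3 548.5] [596.  612.5]
-170 [535.3 548.4] [593.4 610.3]
-150 [535.3 547.9] [591.  607.6]
-130 [535.2 541.5] [588.4 605. ]
book top z 0.12146981965833833 h 548.2378099587232 576.3293104714589 g end -155.68130645519616 7232
((-132.84237670898438, 562.276123046875), (28.08238410949707, 45.642051696777344), 89.90972900390625)
```

The book's page end lags the tool by 3.6 mm, so the pads have slipped at about 5 N and the book is wedged. I'll release it.

Emit:
{"fn": "step_arm", "kwargs": {
  "plan": [
    [0.35, 0, 0, 0, 0],
    [0.2, 0, 0, 0, 0],
    [-0.1, 0, 0, 0, 0],
    [-0.4, 0, 0, 0, 0],
    [-0.4, 0, 0, 0, 0],
    [-0.4, 0, 0, 0, 0]
  ]
}}

```text
time: 14.5
tool_pos: [0.5681, -0.0444, 0.077]
tool_rot: [-3.141, -0.0, 1.332]
contact_force: [0.2, 1.1, -0.4]
opening: 0.064
grip_force: 0.0
```

```bash
python3 b.py w7
```

```text
t 14.55 [ 0.25 -0.63 -0.23] 0.06377301798647966
tcp g,h -89.90919198360643 562.7000713685529 0.07702977787080383
-210 [535.4 548.5] [598.2 614.1]
-190 [535.4 548.5] [596.  612.5]
-170 [535.3 548.4] [593.4 610.3]
-150 [535.2 548. ] [591.  607.6]
-130 [535.3 542.3] [588.4 605.1]
book top z 0.11937188044764091 h 548.4730095219538 576.6185311851145 g end -157.33240859780528 7341
((-133.65956115722656, 562.5420532226562), (28.141780853271484, 47.322994232177734), 89.94796752929688)
```

Emit:
{"fn": "step_arm", "kwargs": {
  "plan": [
    [-0.4, 0, 0, -0.02, 0],
    [-0.4, 0, 0, -0.05, 0],
    [-0.4, 0, 0, -0.075, 0],
    [0, 0.03, 0, -0.075, 0],
    [0.5, 0.065, 0, -0.075, 0],
    [1, 0.095, 0, -0.075, 0],
    [1, 0.095, 0, -0.04, 0],
    [1, 0.095, 0, -0.01, 0],
    [1, 0.095, 0, 0.01, 0],
    [1, 0.095, 0, 0.014, 0],
    [1, 0.095, 0, 0.014, 0],
    [1, 0.095, 0, 0.014, 0],
    [1, 0.095, 0, 0.014, 0]
  ]
}}

```text
time: 16.18
tool_pos: [0.5911, 0.0478, 0.0639]
tool_rot: [3.14, -0.0, 1.332]
contact_force: [0.6, 0.3, 0.1]
opening: 0.0005
grip_force: 0.0
```

Emit:
{"fn": "step_arm", "kwargs": {
  "plan": [
    [1, -0.006, 0, 0, 0],
    [1, -0.011, 0, 0, 0],
    [1, -0.014, 0, 0, 0],
    [1, -0.015, 0, 0, 0],
    [1, -0.015, 0, 0, 0]
  ]
}}

```text
time: 16.8
tool_pos: [0.587, 0.0333, 0.063]
tool_rot: [-3.142, -0.0, 1.332]
contact_force: [0.7, -0.3, 0.6]
opening: 0.0003
grip_force: 0.0
```

Emit:
{"fn": "step_arm", "kwargs": {
  "plan": [
    [1, -0.001, 0, 0, 0],
    [1, -0.002, 0, 0, 0],
    [1, -0.002, 0, 0, 0]
  ]
}}

```text
time: 17.18
tool_pos: [0.5867, 0.0316, 0.063]
tool_rot: [3.141, -0.0, 1.332]
contact_force: [1.3, 0.8, -0.5]
opening: 0.0006
grip_force: 0.7
```

Emit:
{"fn": "step_arm", "kwargs": {
  "plan": [
    [1, -0.001, 0, 0, 0],
    [1, -0.002, 0, 0, 0],
    [1, -0.002, 0, 0, 0]
  ]
}}

```text
time: 17.55
tool_pos: [0.5861, 0.0294, 0.063]
tool_rot: [-3.142, -0.0, 1.332]
contact_force: [0.9, 1.0, -1.1]
opening: 0.0005
grip_force: 0.8
```

Emit:
{"fn": "step_arm", "kwargs": {
  "plan": [
    [1, -0.0005, 0, 0, 0],
    [1, -0.001, 0, 0, 0],
    [1, -0.001, 0, 0, 0]
  ]
}}

```text
time: 17.92
tool_pos: [0.5858, 0.0284, 0.063]
tool_rot: [-3.142, -0.0, 1.332]
contact_force: [0.2, 1.7, -0.8]
opening: 0.0005
grip_force: 0.8
```

Emit:
{"fn": "step_arm", "kwargs": {
  "plan": [
    [1, -0.0005, 0, 0, 0],
    [1, -0.001, 0, 0, 0],
    [1, -0.001, 0, 0, 0]
  ]
}}

```text
time: 18.3
tool_pos: [0.5856, 0.0274, 0.063]
tool_rot: [3.142, -0.0, 1.332]
contact_force: [0.4, 1.2, -0.8]
opening: 0.0005
grip_force: 0.8
```

Emit:
{"fn": "step_arm", "kwargs": {
  "plan": [
    [1, -0.0005, 0, 0, 0],
    [1, -0.001, 0, 0, 0],
    [1, -0.001, 0, 0, 0]
  ]
}}

```text
time: 18.68
tool_pos: [0.5854, 0.0265, 0.063]
tool_rot: [3.142, -0.0, 1.332]
contact_force: [0.5, 1.5, -0.5]
opening: 0.0005
grip_force: 0.8
```

Emit:
{"fn": "step_arm", "kwargs": {
  "plan": [
    [1, -0.0005, 0, 0, 0],
    [1, -0.001, 0, 0, 0],
    [1, -0.001, 0, 0, 0]
  ]
}}

```text
time: 19.05
tool_pos: [0.5851, 0.0255, 0.063]
tool_rot: [3.142, -0.0, 1.332]
contact_force: [0.6, 2.0, -0.9]
opening: 0.0005
grip_force: 0.8
```

Emit:
{"fn": "step_arm", "kwargs": {
  "plan": [
    [1, -0.0005, 0, 0, 0],
    [1, -0.001, 0, 0, 0],
    [1, -0.001, 0, 0, 0]
  ]
}}

```text
time: 19.42
tool_pos: [0.5849, 0.0245, 0.063]
tool_rot: [-3.142, 0.0, 1.332]
contact_force: [-0.1, 1.9, -0.9]
opening: 0.0005
grip_force: 0.8
```

```bash
python3 b.py w8
```

```text
t 19.475 [ 1.05  1.8  -0.39] 0.0006944932389984111
tcp g,h -160.84913699187877 562.8890250349792 0.06301112420313568
-210 [535.2 548.5] [598.1 614. ]
-190 [535.2 548.4] [595.8 612.6]
-170 [535.2 548.4] [593.2 610.3]
-150 [535.2 548.4] [591.4 607.8]
book top z 0.1193732768326025 h 558.5094039720614 565.6976844487592 g end -172.97654466971142 466
((-150.718994140625, 562.3615112304688), (44.453861236572266, 7.179086208343506), 0.6857376098632812)
```

Emit:
{"fn": "step_arm", "kwargs": {
  "plan": [
    [1, -0.0005, 0, 0, 0],
    [1, -0.001, 0, 0, 0],
    [1, -0.001, 0, 0, 0]
  ]
}}

```text
time: 19.85
tool_pos: [0.5846, 0.0235, 0.063]
tool_rot: [-3.142, 0.0, 1.332]
contact_force: [0.3, 2.3, -0.7]
opening: -0.0001
grip_force: 0.8
```

Emit:
{"fn": "step_arm", "kwargs": {
  "plan": [
    [1, -0.0005, 0, 0, 0],
    [1, -0.001, 0, 0, 0],
    [1, -0.001, 0, 0, 0]
  ]
}}

```text
time: 20.23
tool_pos: [0.5845, 0.0228, 0.0631]
tool_rot: [3.141, -0.0, 1.332]
contact_force: [1.9, 2.8, 0.5]
opening: 0.0007
grip_force: 1.6
```

Emit:
{"fn": "step_arm", "kwargs": {
  "plan": [
    [1, -0.0005, 0, 0, 0],
    [1, -0.001, 0, 0, 0],
    [1, -0.001, 0, 0, 0]
  ]
}}

```text
time: 20.6
tool_pos: [0.5845, 0.0222, 0.0633]
tool_rot: [3.141, -0.001, 1.332]
contact_force: [1.6, 5.8, 0.6]
opening: 0.0005
grip_force: 2.8
```

Emit:
{"fn": "step_arm", "kwargs": {
  "plan": [
    [1, -0.0003, 0, 0, 0],
    [1, -0.0006, 0, 0, 0],
    [1, -0.0006, 0, 0, 0]
  ]
}}

```text
time: 20.98
tool_pos: [0.5846, 0.022, 0.0635]
tool_rot: [3.141, -0.002, 1.332]
contact_force: [1.4, 6.8, 2.6]
opening: 0.0002
grip_force: 3.5
```

```bash
python3 - <<'E'
from h import *
o=observe(); print(o["tool_pos"],o["contact_force"])
E
```

```text
[0.58458099 0.02200336 0.0635182 ] [1.40629837 6.77723076 2.62494854]
```

Wedged at about 7 N push. Backing off and checking.

Emit:
{"fn": "step_arm", "kwargs": {
  "plan": [
    [1, 0.001, 0, 0, 0],
    [1, 0.003, 0, 0, 0],
    [1, 0.008, 0, 0, 0],
    [1, 0.02, 0, 0, 0],
    [1, 0.03, 0, 0, 0],
    [1, 0.03, 0, -0.04, 0],
    [1, 0.03, 0, -0.09, 0],
    [1, 0.03, 0, -0.13, 0],
    [1, 0.03, 0, -0.13, 0]
  ]
}}

```text
time: 22.1
tool_pos: [0.5932, 0.0508, 0.1968]
tool_rot: [3.134, -0.001, 1.333]
contact_force: [0.2, 0.4, -0.3]
opening: 0.0006
grip_force: 0.0
```

```bash
cat > c.py <<'E'
from h import *
a=np.radians(76.45); gx=-np.array([np.cos(a),np.sin(a)]); gy=np.array([-gx[1],gx[0]])
def rep(d,n):
    X=cloud(d); H,S,V=cv2.split(cv2.cvtColor(d["img"],cv2.COLOR_RGB2HSV)); z=X[...,2]; g=X[...,:2]@gx*1e3; h=X[...,:2]@gy*1e3
    m=(g>-170)&(g<-20)&(h>540)&(h<585)&(z>.108)&(z<.132)&((S<70)|(H<8)|(H>172)|((H>18)&(H<35)))
    m=cv2.morphologyEx(m.astype(np.uint8),cv2.MORPH_OPEN,np.ones((3,3)))>0
    if m.sum()>50:
        p=np.c_[g[m],h[m]].astype(np.float32); A=np.c_[g[m]*1e-3,np.ones(m.sum())]; k=np.linalg.lstsq(A,z[m],rcond=None)[0]
        print(n,m.sum(),"g",np.percentile(g[m],[.5,99.5]).round(1),"h",np.percentile(h[m],[1,99]).round(1),"pitch slope",k[0].round(4),"z",np.median(z[m]).round(4),cv2.minAreaRect(p))
    m=(g>-60)&(g<100)&(h>490)&(h<545)&(z>.1)&(z<.125)&(H>4)&(H<17)&(S>150)
    if m.sum()>10: print(n,"orange g",g[m].min().round(1),g[m].max().round(1),"h",h[m].min().round(1),h[m].max().round(1))
    return X,g,h,z
if __name__=="__main__":
    import sys
    rep(wrist("w"+sys.argv[1]),"w")
    for n in("top","scene"):
        d=read_camera(n); cv2.imwrite(f"pics/{n}{sys.argv[1]}.png",d["img"][...,::-1]); rep(d,n)
    print(observe()["time"],observe()["tool_pos"])
E
python3 c.py 9
```

```text
w 136 g [-61.2 -48.9] h [558.4 569.8] pitch slope -0.006 z 0.1193 ((-54.91907501220703, 564.1171875), (12.698447227478027, 11.490997314453125), 0.12042542546987534)
top 351 g [-143.9  -33.4] h [548.6 576. ] pitch slope -0.0095 z 0.1201 ((-88.58912658691406, 563.3768920898438), (29.970468521118164, 111.48639678955078), 89.57598114013672)
top orange g 32.3 52.2 h 503.8 528.9
scene 731 g [-144.6  -26.2] h [552.9 582. ] pitch slope -0.0015 z 0.1173 ((-85.9748306274414, 567.2955322265625), (30.680320739746094, 120.32632446289062), 89.81359100341797)
scene orange g 33.0 53.1 h 509.9 534.6
22.25 [0.59052129 0.05064077 0.19193147]
```

The book stands upright along the fence (pitch under 0.01, yaw under 0.5°), with its spine at about g = -29 mm. Now the stop.

```bash
python3 - <<'E'
from h import *
go([.485,-.194,.192],76.45); go([.485,-.194,.080],76.45)
E
```

```text
t 22.25 shift mm [-2.626e+02 -4.470e+01 -1.000e-01] twist -0.002
t 22.25 shift mm [-262.6  -44.7  111.9] twist -0.002
```

View pics/scene9.png

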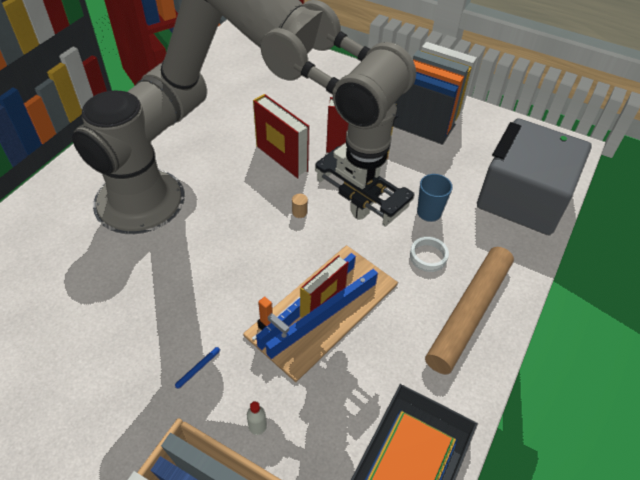

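The scene shows the book standing between fence and rail at (325,285), with the stop at (267,312). Moving behind the stop.

Emit:
{"fn": "step_arm", "kwargs": {
  "plan": [
    [1, -0.03, -0.005, 0, 0],
    [1, -0.075, -0.013, 0, 0],
    [1, -0.125, -0.022, 0, 0],
    [1, -0.175, -0.03, 0, 0],
    [1, -0.225, -0.039, 0, 0],
    [1, -0.255, -0.044, 0, 0],
    [1, -0.263, -0.045, 0, 0],
    [1, -0.263, -0.045, 0.03, 0],
    [1, -0.263, -0.045, 0.07, 0],
    [1, -0.263, -0.045, 0.1, 0],
    [1, -0.263, -0.045, 0.112, 0],
    [1, -0.263, -0.045, 0.112, 0],
    [1, -0.263, -0.045, 0.112, 0]
  ]
}}

```text
time: 23.88
tool_pos: [0.486, -0.1948, 0.082]
tool_rot: [3.14, 0.0, 1.332]
contact_force: [0.3, -0.5, -0.3]
opening: 0.0006
grip_force: 0.0
```

```bash
python3 - <<'E'
from c import *
o=observe(); print(o["tool_pos"],o["tool_pos"][:2]@gx*1e3,o["tool_pos"][:2]@gy*1e3)
rep(wrist("w10"),"w")
E
```

```text
[ 0.48600349 -0.19479604  0.08203531] 75.50643550096127 518.1154988827918
w 5602 g [-50.3 -27.9] h [548.3 576.1] pitch slope -0.0232 z 0.1193 ((-40.03843688964844, 562.5172729492188), (28.866857528686523, 24.872556686401367), 89.4139175415039)
w orange g 30.9 50.6 h 504.7 528.4
```

Emit:
{"fn": "step_arm", "kwargs": {
  "plan": [
    [1, 0.006, 0, 0, 0],
    [1, 0.012, 0, 0, 0],
    [1, 0.016, 0, 0, 0],
    [1, 0.021, 0, 0, 0],
    [1, 0.027, 0, 0, 0],
    [1, 0.034, 0, 0, 0],
    [1, 0.041, 0, 0, 0],
    [1, 0.048, 0, 0, 0],
    [1, 0.055, 0, 0, 0],
    [1, 0.061, 0, 0, 0],
    [1, 0.065, 0, 0, 0],
    [1, 0.067, 0, 0, 0],
    [1, 0.068, 0, 0, 0],
    [1, 0.068, 0, 0, 0]
  ]
}}

```text
time: 25.68
tool_pos: [0.5013, -0.1285, 0.081]
tool_rot: [-3.142, -0.0, 1.332]
contact_force: [-0.1, 0.0, 2.9]
opening: 0.0006
grip_force: 1.7
```

```bash
python3 - <<'E'
from c import *
o=observe(); print(o["tool_pos"],o["tool_pos"][:2]@gx*1e3,o["tool_pos"][:2]@gy*1e3,o["contact_force"])
d=wrist("w11"); X,g,h,z=rep(d,"w")
m=(h>552)&(h<558)&(z>.058)&(z<.082)&(g>-40)&(g<40); print("finger",m.sum(),np.percentile(g[m],[1,50,99]) if m.sum() else "")
E
```

```text
[ 0.5012817  -0.12853789  0.08098416] 7.512937262319728 517.4445712303568 [-0.0867968   0.00963473  2.9420236 ]
w 18280 g [-117.4  -28.6] h [548.3 576.1] pitch slope 0.0023 z 0.1193 ((-74.34664916992188, 562.568603515625), (28.994722366333008, 92.84362030029297), 89.9186782836914)
w orange g -22.7 -3.2 h 504.7 528.4
finger 247 [-18.44507038 -13.42699702  -6.76189034]
```

View pics/w11.png

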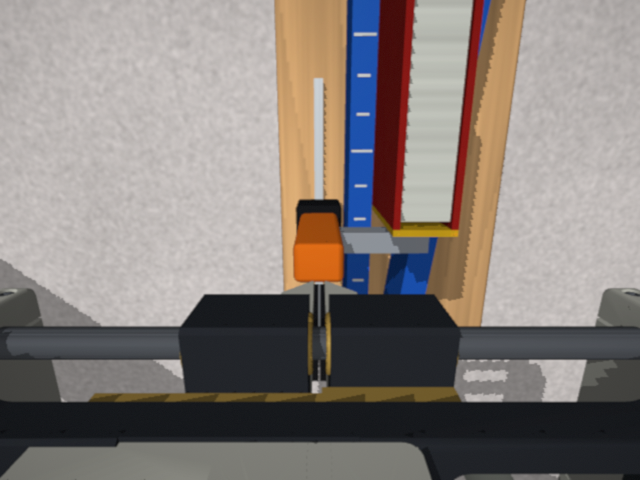

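The picture shows the orange upright at (320,240), its steel finger (385,240) and the spine edge (428,230), with a gap of about 9.5 mm left.

Emit:
{"fn": "step_arm", "kwargs": {
  "plan": [
    [1, 0.003, 0, 0, 0],
    [1, 0.005, 0, 0, 0],
    [1, 0.007, 0, 0, 0],
    [1, 0.0075, 0, 0, 0],
    [1, 0.0075, 0, 0, 0]
  ]
}}

```text
time: 26.35
tool_pos: [0.5031, -0.1212, 0.081]
tool_rot: [3.142, -0.0, 1.332]
contact_force: [-0.1, -0.3, 3.5]
opening: 0.0004
grip_force: 1.7
```

Emit:
{"fn": "step_arm", "kwargs": {
  "plan": [
    [1, 0.0004, 0, 0, 0],
    [1, 0.0008, 0, 0, 0],
    [1, 0.0008, 0, 0, 0]
  ]
}}

```text
time: 26.72
tool_pos: [0.5033, -0.1205, 0.081]
tool_rot: [3.142, -0.0, 1.332]
contact_force: [-0.8, -1.2, 3.9]
opening: 0.0003
grip_force: 1.8
```

```bash
cat > e.py <<'E'
from c import *
o=observe(); print(o["time"],o["tool_pos"][:2]@gx*1e3,o["contact_force"])
d=wrist("w12"); X,g,h,z=rep(d,"w")
m=(h>552)&(h<558)&(z>.058)&(z<.082)&(g>-40)&(g<40); print("finger",m.sum(),np.percentile(g[m],[1,50,99]) if m.sum() else "")
E
python3 e.py
```

```text
26.725 -0.7465478592970612 [-0.7530117  -1.17982132  3.90105403]
w 19509 g [-125.6  -29. ] h [548.3 576.2] pitch slope -0.0002 z 0.1193 ((-78.5470962524414, 562.5503540039062), (28.932260513305664, 101.17852783203125), 89.8250732421875)
w orange g -31.0 -11.4 h 504.7 528.5
finger 65 [-21.12567428 -16.50713969 -14.21413593]
```

Emit:
{"fn": "step_arm", "kwargs": {
  "plan": [
    [1, 0.0004, 0, 0, 0],
    [1, 0.0007, 0, 0, 0],
    [1, 0.0007, 0, 0, 0]
  ]
}}

```text
time: 27.15
tool_pos: [0.5034, -0.1198, 0.081]
tool_rot: [3.142, -0.0, 1.332]
contact_force: [-0.1, 0.2, 3.2]
opening: 0.0004
grip_force: 1.8
```

Emit:
{"fn": "step_arm", "kwargs": {
  "plan": [
    [1, 0.0003, 0, 0, 0],
    [1, 0.0005, 0, 0, 0],
    [1, 0.0005, 0, 0, 0]
  ]
}}

```text
time: 27.52
tool_pos: [0.5035, -0.1193, 0.081]
tool_rot: [-3.142, -0.0, 1.332]
contact_force: [-0.5, 0.7, 3.5]
opening: 0.0004
grip_force: 1.8
```

```bash
python3 e.py
```

```text
27.525 -1.9793137403567818 [-0.51590255  0.68092842  3.48511862]
w 19763 g [-126.8  -28.8] h [548.3 576.2] pitch slope 0.0012 z 0.1193 ((-78.89544677734375, 562.5927734375), (102.29376220703125, 29.149187088012695), 0.0392494797706604)
w orange g -32.1 -12.6 h 504.7 528.4
finger 45 [-20.82639491 -17.47270946 -15.440651  ]
```

Emit:
{"fn": "step_arm", "kwargs": {
  "plan": [
    [1, 0.0002, 0, 0, 0],
    [1, 0.0005, 0, 0, 0],
    [1, 0.0005, 0, 0, 0]
  ]
}}

```text
time: 27.95
tool_pos: [0.5036, -0.1189, 0.081]
tool_rot: [3.142, 0.0, 1.332]
contact_force: [-0.1, -1.2, 3.0]
opening: 0.0005
grip_force: 2.0
```

Emit:
{"fn": "step_arm", "kwargs": {
  "plan": [
    [1, 0.0002, 0, 0, 0],
    [1, 0.0004, 0, 0, 0],
    [1, 0.0004, 0, 0, 0]
  ]
}}

```text
time: 28.32
tool_pos: [0.5037, -0.1187, 0.081]
tool_rot: [3.141, 0.0, 1.332]
contact_force: [-1.3, -2.3, 3.7]
opening: 0.0006
grip_force: 2.4
```

```bash
python3 e.py
```

```text
28.325 -2.645740076946498 [-1.28060184 -2.32705245  3.66978718]
w 19829 g [-127.5  -29. ] h [548.3 576.1] pitch slope 0.0011 z 0.1193 ((-79.65411376953125, 562.3424072265625), (28.947772979736328, 102.97622680664062), 89.96702575683594)
w orange g -32.6 -12.9 h 504.7 528.4
finger 36 [-21.87491042 -17.74344329 -16.00715628]
```

Finger pad force is rising, so the stop is touching. I'll back off and retreat.

Emit:
{"fn": "step_arm", "kwargs": {
  "plan": [
    [1, -0.001, 0, 0, 0],
    [1, -0.004, 0, 0, 0],
    [1, -0.012, 0, 0, 0],
    [1, -0.025, 0, 0, 0],
    [1, -0.03, 0, -0.02, 0],
    [1, -0.03, 0, -0.06, 0],
    [1, -0.03, 0, -0.1, 0],
    [1, -0.03, 0, -0.12, 0],
    [1, -0.03, 0, -0.12, 0],
    [1, -0.03, 0, -0.12, 0]
  ]
}}

```text
time: 29.62
tool_pos: [0.4958, -0.1478, 0.1996]
tool_rot: [-3.139, -0.0, 1.331]
contact_force: [0.4, 0.5, 0.0]
opening: 0.0005
grip_force: 0.0
```

```bash
python3 c.py 13
```

```text
w 6996 g [-135.5  -29.1] h [548.4 576. ] pitch slope 0.0026 z 0.1193 ((-83.11918640136719, 562.5018920898438), (28.446224212646484, 109.33435821533203), 89.85930633544922)
w orange g -6.3 13.5 h 504.9 528.1
top 522 g [-143.7  -33.2] h [548.4 576.8] pitch slope 0.0003 z 0.1201 ((-88.57815551757812, 563.03515625), (30.34449005126953, 111.40685272216797), 89.30098724365234)
scene 731 g [-145.1  -26.6] h [553.2 582.5] pitch slope -0.002 z 0.1172 ((-86.41705322265625, 567.5752563476562), (121.35684204101562, 30.748231887817383), 0.1079745814204216)
scene orange g -3.6 15.6 h 509.6 534.1
29.775 [ 0.49601336 -0.14753122  0.1996953 ]
```

View pics/w13.png

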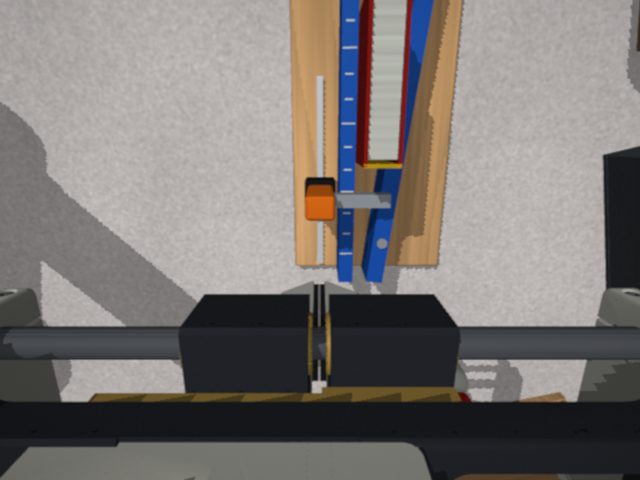

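The stop followed the fingers back by about 26 mm: the orange is at (320,200), away from the spine at (382,165). The book is unchanged. I'll push again and this time leave by lifting straight up.

Emit:
{"fn": "step_arm", "kwargs": {
  "plan": [
    [1, -0.005, 0, 0, 0],
    [1, -0.005, 0, 0.04, 0],
    [1, -0.005, 0, 0.08, 0],
    [1, -0.005, 0, 0.11, 0],
    [1, -0.005, 0, 0.116, 0],
    [1, -0.005, 0, 0.116, 0],
    [1, 0, 0, 0.116, 0],
    [1, 0.004, 0, 0.116, 0],
    [1, 0.009, 0, 0.116, 0],
    [1, 0.014, 0, 0.116, 0],
    [1, 0.019, 0, 0.116, 0],
    [1, 0.024, 0, 0.116, 0],
    [1, 0.026, 0, 0.116, 0],
    [1, 0.027, 0, 0.116, 0],
    [1, 0.027, 0, 0.116, 0]
  ]
}}

```text
time: 31.65
tool_pos: [0.503, -0.1214, 0.085]
tool_rot: [-3.142, -0.0, 1.332]
contact_force: [-0.3, 0.3, 0.9]
opening: 0.0005
grip_force: 0.0
```

```bash
python3 e.py
```

```text
31.65 0.16880892006685835 [-0.31326912  0.29517355  0.89885604]
w 18655 g [-125.9  -28.7] h [548.3 576.1] pitch slope 0.0007 z 0.1193 ((-78.48339080810547, 562.5319213867188), (28.87639808654785, 101.58628845214844), 89.90169525146484)
w orange g -10.0 8.9 h 505.0 527.8
finger 269 [-2.4770553   1.56122341  9.99756964]
```

```bash
python3 - <<'E'
from c import *
d=read_camera("scene"); t=read_camera("top"); w=np.load("w12.npz")["img"]
a=cv2.resize(d["img"][200:380,200:420],(440,360),interpolation=cv2.INTER_CUBIC)
b=cv2.resize(t["img"][170:270,330:450],(360,300),interpolation=cv2.INTER_CUBIC)
M=np.zeros((600,800,3),np.uint8); M[:360,:440]=a; M[:300,440:]=b; M[300:570,440:]=cv2.resize(w,(360,270)); 
cv2.imwrite("pics/m.png",M[...,::-1]); rep(d,"s"); rep(t,"t"); print(observe()["tool_pos"],observe()["contact_force"])
E
```

```text
s 350 g [-146.7  -72.8] h [553.1 582.1] pitch slope 0.0124 z 0.1174 ((-108.91734313964844, 567.1107788085938), (77.00969696044922, 31.141111373901367), 1.5737606287002563)
s orange g 0.9 16.8 h 509.6 534.6
t 450 g [-143.9  -50.9] h [548.5 577. ] pitch slope 0.0028 z 0.1198 ((-96.88660430908203, 563.1035766601562), (29.588233947753906, 95.1122055053711), 89.96038055419922)
[ 0.50300541 -0.12152395  0.08499272] [-0.01560857 -0.38039553 -0.09051287]
```

View pics/m.png

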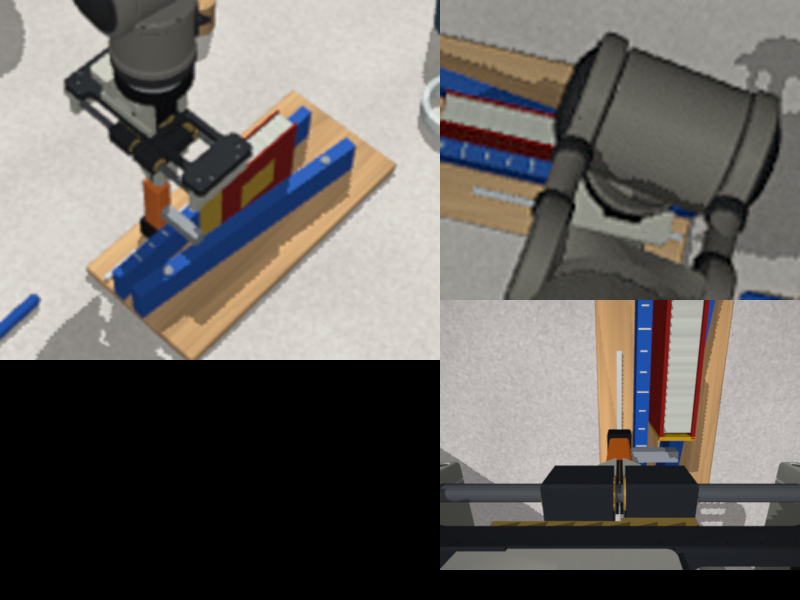

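```bash
python3 - <<'E'
from c import *
def orr(d,n):
    X=cloud(d); H,S,V=cv2.split(cv2.cvtColor(d["img"],cv2.COLOR_RGB2HSV)); z=X[...,2]; g=X[...,:2]@gx*1e3; h=X[...,:2]@gy*1e3
    m=(g>-60)&(g<100)&(h>490)&(h<545)&(z>.045)&(z<.2)&(H>4)&(H<17)&(S>150)
    for z0 in np.arange(.05,.125,.01):
        s=m&(z>=z0)&(z<z0+.01)
        if s.sum()>8: print(n,z0.round(3),s.sum(),np.percentile(g[s],[2,98]).round(1),np.percentile(h[s],[2,98]).round(1))
    # anything in box around fingers above
    for z0 in np.arange(.08,.2,.01):
        s=(abs(h-517)<25)&(abs(g)<25)&(z>=z0)&(z<z0+.01)&~m
        if s.sum()>8: print(n,"other",z0.round(3),s.sum(),np.percentile(g[s],[2,98]).round(1),np.percentile(h[s],[2,98]).round(1))
orr(dict(np.load("w11.npz")),"w11");orr(dict(np.load("w12.npz")),"w12"); d=read_camera("scene"); orr(d,"scene")
o=observe();print(o["tool_pos"][:2]@gx,o["tool_pos"][:2]@gy,o["opening"],o["time"])
E
```

```text
w11 0.05 125 [-22.5 -20.8] [505.4 527.4]
w11 0.06 140 [-22.5 -20.3] [505.5 527.6]
w11 0.07 161 [-22.5 -20.9] [505.2 527.1]
w11 0.08 197 [-22.5 -21.2] [505.6 527.1]
w11 0.09 216 [-22.5 -21.3] [505.8 527.3]
w11 0.1 260 [-22.6 -21.1] [505.7 527.5]
w11 0.11 1906 [-22.1  -4.2] [505.3 527.7]
w11 other 0.1 9 [-21.  -13.5] [504.5 528.3]
w11 other 0.11 267 [-12.2  15.5] [504.5 526. ]
w11 other 0.12 451 [-4.3 -2. ] [501.9 531.4]
w11 other 0.13 167 [-4.3 -1.8] [513.1 520.2]
w11 other 0.14 157 [-4.1 -1.8] [513.3 520. ]
w11 other 0.15 274 [-2.7 16.3] [514.2 519. ]
w11 other 0.16 33 [ 8.3 14.1] [514.  519.2]
w11 other 0.17 27 [-0.4  4.4] [514.1 519.2]
w11 other 0.18 56 [-24.9   2.8] [514.1 519.3]
w11 other 0.19 781 [-24.6 -11.8] [514.1 519.2]
w12 0.05 167 [-6.6 -4. ] [505.2 527.4]
w12 0.06 195 [-6.5 -3.9] [505.  527.5]
w12 0.07 211 [-6.5 -4.7] [505.3 527.3]
w12 0.08 239 [-6.6 -4.9] [505.5 527.4]
w12 0.09 289 [-6.7 -4.9] [505.4 527.4]
w12 0.1 214 [-6.7 -4.9] [505.5 527.3]
w12 0.11 77 [-9.7  8.5] [515.7 517.6]
w12 other 0.1 28 [-6.6 -3.4] [504.5 528.2]
w12 other 0.11 62 [-11.5   5.1] [510.5 522.9]
w
[... 191 characters left out ...]
ther 0.16 242 [0.7 9.2] [514.2 519. ]
w12 other 0.17 28 [0.9 6.9] [514.1 519.2]
w12 other 0.18 30 [-7.8 -3.1] [514.1 519.3]
w12 other 0.19 68 [-24.9 -10.8] [514.1 519.3]
scene 0.05 22 [10.2 15.9] [513.2 534.2]
scene 0.06 21 [12.1 16.1] [513.4 532.2]
scene 0.07 19 [-2.6 14.9] [513.8 532.1]
scene 0.08 29 [-2.  15.2] [515.2 534.1]
scene 0.09 34 [-0.1 15.4] [511.2 533.4]
scene 0.1 41 [ 0.4 15.1] [513.2 533.9]
scene 0.11 21 [ 2.8 13.2] [513.1 533.6]
scene other 0.11 12 [ 0.  12.1] [511.1 531.1]
scene other 0.12 22 [ 4.2 12.2] [506.6 537.9]
scene other 0.13 25 [-6.2 12.3] [518.  540.3]
scene other 0.14 13 [-7.4 12.1] [531.9 539.9]
0.000285892858744186 0.5174652562359955 4.411075336543843e-05 31.85
```

```bash
python3 - <<'E'
from c import *
for n in("w13","w10","w8","w12","w1","w3"):
    d=dict(np.load(n+".npz")); X=cloud(d); C=-d["R"].T@d["t"]
    # tool-frame points of gripper
    T=d["T_tool_cam"]; v,u=np.mgrid[:480,:640]; r=d["range_z"]
    P=np.stack([(u-d["cx"])/d["fx"]*r,(v-d["cy"])/d["fy"]*r,r],-1)@T[:3,:3].T+T[:3,3]
    m=(r>0)&(abs(P[...,0])<.016)&(abs(P[...,1])<.075)&(P[...,2]>-.1)&(P[...,2]<.004)
    p=P[m]; print(n,m.sum(),"tool z max by |y| band:",[(b,p[(abs(p[:,1])>=b/1e3)&(abs(p[:,1])<(b+6)/1e3)][:,2].max().round(4) if ((abs(p[:,1])>=b/1e3)&(abs(p[:,1])<(b+6)/1e3)).any() else None) for b in range(0,72,6)])
E
```

```text
w13 1347 tool z max by |y| band: [(0, np.float64(-0.0307)), (6, np.float64(-0.0338)), (12, np.float64(-0.0383)), (18, None), (24, None), (30, None), (36, None), (42, None), (48, None), (54, None), (60, None), (66, None)]
w10 1349 tool z max by |y| band: [(0, np.float64(-0.0308)), (6, np.float64(-0.0338)), (12, np.float64(-0.0393)), (18, None), (24, None), (30, None), (36, None), (42, None), (48, None), (54, None), (60, None), (66, None)]
w8 1527 tool z max by |y| band: [(0, np.float64(0.0037)), (6, np.float64(-0.0331)), (12, np.float64(0.0038)), (18, None), (24, np.float64(0.004)), (30, np.float64(0.004)), (36, np.float64(0.004)), (42, np.float64(0.0039)), (48, None), (54, None), (60, None), (66, None)]
w12 2159 tool z max by |y| band: [(0, np.float64(0.0039)), (6, np.float64(0.004)), (12, np.float64(0.001)), (18, None), (24, None), (30, None), (36, None), (42, None), (48, None), (54, None), (60, None), (66, None)]
w1 7914 tool z max by |y| band: [(0, None), (6, None), (12, None), (18, None), (24, None), (30, None), (36, None), (42, np.float64(-0.0303)), (48, np.float64(-0.0308)), (54, np.float64(-0.0355)), (60, np.float64(-0.0418)), (66, None)]
w3 6414 tool z max by |y| band: [(0, np.float64(-0.0388)), (6, np.float64(-0.039)), (12, np.float64(-0.0312)), (18, np.float64(-0.0315)), (24, np.float64(-0.0378)), (30, np.float64(-0.044)), (36, None), (42, None), (48, None), (54, None), (60, None), (66, None)]
```

The finger tips actually sit about 31 mm above the reported TCP. The earlier pushes therefore rode on the stop's top by friction, so I'll go back behind it and lower further to push its flank.

Emit:
{"fn": "step_arm", "kwargs": {
  "plan": [
    [1, 0, 0, -0.01, 0],
    [1, 0, 0, -0.03, 0],
    [1, -0.02, 0, -0.03, 0],
    [1, -0.04, 0, -0.03, 0],
    [1, -0.04, 0, -0.01, 0],
    [1, -0.04, 0, 0.01, 0],
    [1, -0.04, 0, 0.019, 0],
    [1, -0.04, 0, 0.019, 0],
    [1, -0.036, 0, 0.019, 0],
    [1, -0.031, 0, 0.019, 0],
    [1, -0.027, 0, 0.019, 0],
    [1, -0.023, 0, 0.019, 0],
    [1, -0.019, 0, 0.019, 0],
    [1, -0.015, 0, 0.019, 0],
    [1, -0.011, 0, 0.019, 0],
    [1, -0.008, 0, 0.019, 0],
    [1, -0.006, 0, 0.019, 0],
    [1, -0.005, 0, 0.019, 0],
    [1, -0.005, 0, 0.019, 0]
  ]
}}

```text
time: 34.22
tool_pos: [0.5018, -0.1261, 0.0659]
tool_rot: [-3.141, -0.0, 1.332]
contact_force: [-0.3, 0.1, -0.9]
opening: 0.0007
grip_force: 0.0
```

```bash
cat > f.py <<'E'
from c import *
o=observe(); print(o["time"],o["tool_pos"][:2]@gx*1e3,o["tool_pos"][2],o["contact_force"],o["grip_force"])
d=wrist("w14"); X,g,h,z=rep(d,"w")
H,S,V=cv2.split(cv2.cvtColor(d["img"],cv2.COLOR_RGB2HSV))
m=(abs(g)<80)&(h>500)&(h<532)&(z>.06)&(z<.105)&(H>4)&(H<17)&(S>150); print("orange front",np.median(g[m]),m.sum(),"face",np.median(g[m])+4)
E
python3 f.py
```

```text
34.225 5.001990370366823 0.06594482994349482 [-0.29937288  0.14748995 -0.94342361] 0.0
w 21871 g [-115.   -28.8] h [548.3 576.3] pitch slope 0.0009 z 0.1194 ((-72.97137451171875, 562.4762573242188), (29.273300170898438, 90.09960174560547), 89.55660247802734)
w orange g -26.8 -4.4 h 504.7 528.2
orange front -26.300728521049184 1029 face -22.300728521049184
```

Emit:
{"fn": "step_arm", "kwargs": {
  "plan": [
    [1, 0.002, 0, 0, 0],
    [1, 0.0035, 0, 0, 0],
    [1, 0.0045, 0, 0, 0],
    [1, 0.005, 0, 0, 0],
    [1, 0.005, 0, 0, 0]
  ]
}}

```text
time: 34.9
tool_pos: [0.5031, -0.1213, 0.066]
tool_rot: [3.141, -0.0, 1.332]
contact_force: [0.5, -0.1, -0.6]
opening: 0.0006
grip_force: 0.1
```

Emit:
{"fn": "step_arm", "kwargs": {
  "plan": [
    [1, 0.0003, 0, 0, 0],
    [1, 0.0006, 0, 0, 0],
    [1, 0.0006, 0, 0, 0]
  ]
}}

```text
time: 35.28
tool_pos: [0.5032, -0.1208, 0.066]
tool_rot: [3.141, -0.0, 1.332]
contact_force: [-0.2, -1.1, -0.9]
opening: 0.0006
grip_force: 0.3
```

```bash
python3 f.py
```

```text
35.275 -0.4277162028780722 0.06603011583876842 [-0.24025232 -1.08614994 -0.93005062] 0.346306711435318
w 22821 g [-120.4  -29. ] h [548.3 576.2] pitch slope 0.0013 z 0.1193 ((-75.7215347290039, 562.6350708007812), (29.458995819091797, 95.96414184570312), 89.6329116821289)
w orange g -32.3 -10.0 h 504.7 528.4
orange front -31.690638024162574 1014 face -27.690638024162574
```

Emit:
{"fn": "step_arm", "kwargs": {
  "plan": [
    [1, 0.0003, 0, 0, 0],
    [1, 0.0006, 0, 0, 0],
    [1, 0.0006, 0, 0, 0]
  ]
}}

```text
time: 35.7
tool_pos: [0.5033, -0.1205, 0.066]
tool_rot: [3.142, 0.0, 1.332]
contact_force: [-0.7, -2.5, -0.8]
opening: 0.0001
grip_force: 1.4
```

Emit:
{"fn": "step_arm", "kwargs": {
  "plan": [
    [1, 0.0003, 0, 0, 0],
    [1, 0.0005, 0, 0, 0],
    [1, 0.0005, 0, 0, 0]
  ]
}}

```text
time: 36.08
tool_pos: [0.5033, -0.1204, 0.0661]
tool_rot: [3.142, 0.001, 1.332]
contact_force: [-2.2, -4.5, -0.6]
opening: 0.0008
grip_force: 2.9
```

The finger is touching the spine. Retreating.

Emit:
{"fn": "step_arm", "kwargs": {
  "plan": [
    [1, -0.001, 0, 0, 0],
    [1, -0.004, 0, 0, 0],
    [1, -0.012, 0, 0, 0],
    [1, -0.025, 0, 0, 0],
    [1, -0.03, 0, 0, 0],
    [1, -0.03, 0, -0.04, 0],
    [1, -0.03, 0, -0.09, 0],
    [1, -0.03, 0, -0.13, 0],
    [1, -0.03, 0, -0.13, 0],
    [1, -0.03, 0, -0.13, 0]
  ]
}}

```text
time: 37.33
tool_pos: [0.4958, -0.1489, 0.1952]
tool_rot: [-3.14, -0.0, 1.332]
contact_force: [0.0, 0.2, -0.0]
opening: 0.0008
grip_force: 0.0
```

```bash
python3 f.py; python3 c.py 15; python3 -c "
from h import *
o=np.load('top.npz')['img'].astype(int); n=read_camera('top')['img'].astype(int)
for k,(u,v) in dict(cup=(202,178),tape=(257,163),spool=(269,289),marker=(452,272),glue=(470,206)).items(): print(k,abs(o-n)[v-15:v+15,u-15:u+15].mean().round(1))"
```

```text
37.325 28.561408247220953 0.19521935823309775 [ 0.00805044  0.21666725 -0.03516557] 0.0
w 7061 g [-133.2  -29.2] h [548.4 576. ] pitch slope 0.0048 z 0.1193 ((-82.188720703125, 562.3668212890625), (28.136634826660156, 107.42625427246094), 89.85380554199219)
w orange g -32.0 -11.9 h 505.0 527.8
orange front -31.861133795020883 75 face -27.861133795020883
w 7140 g [-133.2  -28.3] h [548.4 575.9] pitch slope 0.0047 z 0.1193 ((-82.01091003417969, 562.34716796875), (28.164005279541016, 108.32136535644531), 89.82361602783203)
w orange g -32.0 -12.2 h 504.7 528.2
top 534 g [-143.7  -33.6] h [548.4 576.8] pitch slope -0.0062 z 0.1201 ((-88.60115814208984, 562.527099609375), (29.950122833251953, 111.49040222167969), 89.67575073242188)
top orange g -31.0 -12.6 h 504.8 529.0
scene 730 g [-144.6  -26.4] h [552.7 582.3] pitch slope -0.002 z 0.1172 ((-85.69062805175781, 567.2119750976562), (31.259489059448242, 120.25639343261719), 89.54725646972656)
scene orange g -31.0 -10.1 h 512.4 534.8
37.525 [ 0.49571451 -0.14866706  0.19471194]
cup 5.9
tape 9.6
spool 9.4
marker 33.0
glue 39.0
```

Stop stays at the spine, book is unmoved.

```bash
python3 -c "
from cell import *
print(hand_in())"
```

```text
the job is handed in; nothing more can be done
None
```

I handed the job in at about 37.5 s. The red book stands wedged between fence and rail, let go, and the stop's finger rests within about 1 mm of its spine by the last camera readings; the hand-in gave no verdict back.

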